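Read a tin's colour with the jog stick of a paint scanner

ROBOT

A 6-joint arm with a two-finger parallel gripper is mounted at the origin on the work surface. World frame = base frame: x ahead of the robot, y to its left, z up, the work surface at z = 0. Lengths are in m, angles in rad, forces in N, time in s.
With the tool pointing down it reaches from about 0.2 to 0.875 m from the base axis. Payload 3.4 kg.
Tool frame: the origin (TCP) lies at the very end of the fingers, on their centre line; the grasp point (between the pads) lies 19 mm behind it; x points along the fingers, y is the direction in which the jaws open and shut, and the axes are right-handed (so a half turn about x gives the same grasp; the last joint's range is limited). The gripper opens to 94 mm and grips with 3 to 60 N. Pads are 16 mm wide; open, the fingers measure 119 mm over their backs; the gripper's body (75 mm by 177 mm) begins 78 mm behind the grasp point.
Start: joints at [-0.121, 0.276, 1.505, -0, 1.361, -0.121], TCP at [0.575, -0, 0.205] pointing down, gripper open.
Joint ranges: [-2.89, 2.89], [-0.75, 2.08], [0.22, 2.7], [-1.18, 4.32], [0.11, 2.71], [-2.7, 2.7]. Speed limits (rad/s): [2.57, 2.57, 3.14, 3.14, 3.14, 3.14].

INTERFACE

Orientations are given as a unit quaternion [w, x, y, z].
In Python, from workcell import robot gives the robot as it stands. The module is installed in compiled form; this text tells all that it offers.
- The arm moves only by the shell command python3 -m crank 'ROWS'. ROWS is JSON, a list of rows, each an object with "turn": the turn, a rotation vector about the tool's x, y, z in degrees, a list of three; "linear": the shift along the tool's x, y, z in m, a list of three; "grip": the opening, from -1 (shut) to 1 (fully open). In form: [{"turn": [wx, wy, wz], "linear": [dx, dy, dz], "grip": grip}, ...]. A call has 1 to 8 rows; each row shifts and turns the pose as measured when the row begins, along the tool's axes as they then stand; what a row does not reach is not made up. A row lasts 1/10 s, in which the tool goes at most 50 mm and 8.59 degrees, less where a joint would pass 70% of its speed; a pose out of reach is approached as far as the arm can. A call with a gripper value outside its range is refused whole. The fingers move at their own pace and stop on an object; the grip force is fixed at half the most. Time passes only in rows, so rows that do not move let the fingers close. It gives the time, the measured TCP pose, the force and the opening at its end, in the units of the state.
- robot.sense(): the state, without advancing time (a new reading comes with each control period).
- robot.read_camera(name): name is "scene" or "side" or "wrist"; returns a dict with "color" (420x560x3 uint8, blue, green, red), "fx", "fy", "cx", "cy" (pixels), "world_to_cam" (4x4, takes a point from world to camera coordinates); the wrist camera has in their place "T_tool_cam" (4x4, takes a point from camera to tool coordinates, whose origin is the TCP and whose axes are the tool frame's). Camera axes: x right, y down, z forward; pixel columns grow to the right and rows downward; lengths in m; the calibration is good to about 2 mm. A picture is of the moment at which its call begins: read the wrist's pose just before it. There is no depth.
- robot.close_job(): hands the job in, once; it reports no verdict.
Trained networks look in a picture, given as the dict that the camera call returned (one of the last four; its "shot" number tells which), for a name from the list of things; names that differ only in an ending like _2 or _b are one class to them, and where a whole thing is asked for, a point or a joint stands for the part that bears it (a point fixed in the world has none). Each returns a list of dicts, best first, with "p" (0 to 1); they miss things now and then, are a little off and sometimes report something else, mostly with a low value. They report only what shows in the picture. A call takes as long as a camera call. They do not tell look-alikes from the thing itself.
- robot.silhouettes(thing, picture): "mask" (420x560 bool, what is visible of it) and "rect" ([left, top, right, bottom] in pixels, round what is visible of it).
The state is a dict: "t": time; "joint_positions": joint angles; "qd": joint speeds; "joint_torque": joint torques, N m; "tool_pos": TCP position; "tool_rot": TCP orientation; "contact_force": force on the tool from outside, world axes, zero at the start; "ft_torque": the same for the moment, N m; "finger_gap": opening from 0.0 (shut) to 1.0 (fully open).
Only numpy, scipy, OpenCV 4.12 (cv2) and the standard library are available. Lean on these libraries where they do the work, as an engineer would, in place of code of your own. Each camera call takes 0.05 s, during which the arm holds its last target.

TASK

Take a colour reading of the red-lidded tin under the yellow lamp: press the yellow key on the control box fully down so that the white one next to it pops up, then tilt the red-topped jog stick fully to the side that brings the scanner's orange head over the red tin and hold it there for about two seconds. Then let the stick come back upright and let go of it; never bring the head over the green tin, do not touch the scanner itself, and leave the two tins and the small sample tin where they stand.

Things in the scene. Friction and masses are not known exactly. Their poses are not given: they have to be found in the camera images.
- console: grey control box fixed to the bench, 230 (x) x 200 (y) x 45 mm high; origin at the centre of its underside; its own x points from the key bank (at x = -60) to the jog stick (at x = +55), its y to its left, z up. Place and yaw vary
- stick (a joint): sideways tilt of the jog stick in rad: 0 upright, positive leans to the console's own +y, stops at +-0.38 rad. A spring (0.9 N m/rad, so about 4.6 N at the knob when fully over) brings it back upright. The orange scanner head follows it at once: 0.29 m per rad along the scanner's own y, positive to +y, so +-0.38 rad brings it over the station at +-110 mm
- gimbal (a joint): fore and aft tilt of the same stick in rad: 0 upright, positive leans to the console's own +x, same spring and stops; it moves nothing on the scanner
- stick_knob (a point): centre of the stick's red ball knob, 28 mm diameter. Upright, it is 125 mm above the bench; the stick's pivot is 75 mm below it, at 50 mm above the bench, and the shaft is 11 mm thick. Its z axis points up along the stick
- key_white (a joint): travel of the white key in m: 0 up, 0.007 fully down. Down at the start. The two keys are interlocked: pressing one down pops the other up by the same travel. Keys stay where they are left (friction), so a half-pressed key stays half down with the other half up; pressing takes about 3 to 5 N
- key_yellow (a joint): travel of the yellow key in m: 0 up (start), 0.007 fully down; straight down
- key_yellow_top (a point): centre of the top face of the yellow key, a rounded block 46 mm (along console x) x 30 mm (along console y); when up its top is 60 mm above the bench, when down 53 mm. The keys stand side by side at 44 mm pitch along console y, at console x = -60; which colour is on which side varies
- key_white_top (a point): centre of the top face of the white key, same size and heights as the yellow one
- scanner: white base plate 170 (x) x 400 (y) x 12 mm with two black tin stations at y = -110 and +110 mm and a white tile between them, and an aluminium rail 198 mm high along its near edge that carries the orange scanner head; origin at the centre of the underside, y to its left. Place and yaw vary
- lens (a point): centre of the lens under the orange scanner head, 133 mm above the bench; it is over the white tile when the stick is upright
- tin_red_lid (a point): centre of the lid of the red-lidded, red-banded white paint tin, 86 mm diameter, 80 mm high, standing on one of the two stations (which one varies); the lid is 92 mm above the bench
- tin_green_lid (a point): centre of the lid of the green-lidded, green-banded white paint tin of the same size, on the other station
- sample_tin: small blue sample tin, 58 mm diameter, 62 mm high, standing on the bench to the right of the console; origin at the centre of its underside
Mind the look-alikes: they are no part of the job. What is shaped like the part that bears tin_red_lid but pink or purple is not meant.

How it is judged:
By the outcome, as a careful person would: the job done as asked, in the order asked, and still so for the second after the job is handed in, with the robot touching nothing.
It also fails if it takes over 48 s, if anything falls off the work surface, if the arm or the gripper's body presses on something with over 40 N, if the wrist force passes 120 N, or if a joint passes its speed limit or range.

## Working session

There is one attempt and no reset: what is moved stays moved. The work goes in short steps, Python scripts to look and compute and a shell command to move; the robot and the scene stay as the last step left them, time stands still between calls to the robot, and variables do not carry over. Pictures are saved under pics/ and viewed, and the job is handed in when it is done.

```bash
mkdir -p pics
python3 - <<'E'
from workcell import robot
import cv2
s=robot.sense(); print({k:s[k] for k in ('t','tool_pos','tool_rot','contact_force','finger_gap')})
for n in ('scene','side'):
    p=robot.read_camera(n); cv2.imwrite(f'pics/{n}0.png',p['color']); print(n,p['fx'],p['cx'],p['cy'],p['world_to_cam'])
    for t in ('console','stick_knob','key_yellow_top','key_white_top','scanner','lens','tin_red_lid','tin_green_lid','sample_tin'):
        for d in robot.silhouettes(t,p)[:3]:
            m=d['mask'].nonzero(); print(t,round(d['p'],2),d['rect'],round(m[1].mean(),1),round(m[0].mean(),1))
E
```

```text
{'t': 0.0, 'tool_pos': array([5.74439019e-01, 5.10152592e-05, 2.04627214e-01]), 'tool_rot': array([ 0.49948798,  0.49961777,  0.50049128, -0.50040216]), 'contact_force': array([0.22392255, 0.48799732, 0.48314124]), 'finger_gap': 1.0000265100250934}
scene 401.43753058158944 281.15718859218646 212.43853018150554 [[ 0.14969054  0.9887268  -0.00347325 -0.15534144]
 [ 0.85462145 -0.13115227 -0.50241542 -0.40782853]
 [-0.49720711  0.07223852 -0.86461939  1.69595765]
 [ 0.          0.          0.          1.        ]]
console 0.61 [197.8, 185.3, 257.5, 254.8] 226.2 222.7
stick_knob 0.66 [219.7, 213.8, 237.4, 237.5] 226.9 226.3
stick_knob 0.6 [346.7, 168.9, 369.8, 204.0] 357.4 184.8
key_yellow_top 0.57 [231.1, 194.9, 242.3, 206.4] 233.3 198.7
key_white_top 0.51 [215.0, 194.2, 226.5, 207.1] 220.4 200.2
key_white_top 0.31 [308.3, 194.3, 337.4, 230.8] 321.8 212.9
scanner 0.63 [296.5, 154.8, 414.3, 246.1] 350.7 200.9
scanner 0.38 [230.5, 193.8, 239.1, 208.1] 232.9 199.3
lens 0.68 [346.8, 167.9, 371.2, 204.0] 357.0 184.5
tin_red_lid 0.88 [374.3, 187.8, 399.0, 218.6] 384.9 204.2
tin_red_lid 0.82 [
[... 866 characters left out ...]
 255.8 264.9
key_yellow_top 0.18 [249.9, 274.9, 264.5, 281.9] 256.3 277.7
key_white_top 0.49 [249.8, 273.9, 265.9, 283.4] 256.5 278.2
scanner 0.68 [241.2, 112.6, 305.9, 226.6] 266.5 181.1
scanner 0.36 [250.0, 271.7, 265.4, 281.3] 256.5 277.9
lens 0.78 [255.3, 134.7, 284.0, 159.1] 269.2 146.8
tin_red_lid 0.78 [251.8, 121.0, 269.4, 138.0] 261.1 129.0
tin_red_lid 0.55 [307.8, 152.0, 336.9, 175.2] 319.8 157.3
tin_red_lid 0.55 [208.3, 155.5, 231.2, 183.6] 219.7 170.7
tin_green_lid 0.86 [267.4, 179.7, 290.8, 211.6] 278.4 198.0
tin_green_lid 0.65 [263.0, 153.2, 268.9, 171.4] 263.3 159.4
sample_tin 0.95 [296.7, 362.2, 322.9, 396.6] 308.5 378.9
sample_tin 0.62 [251.1, 274.7, 262.8, 286.1] 256.3 277.9
```

Run:
```python
import cv2
a=cv2.imread('pics/scene0.png')[130:290,100:430]; b=cv2.imread('pics/side0.png')[100:400,180:360]
cv2.imwrite('pics/sc1.png',cv2.resize(a,None,fx=2.4,fy=2.4,interpolation=cv2.INTER_CUBIC)); cv2.imwrite('pics/si1.png',cv2.resize(b,None,fx=2,fy=2,interpolation=cv2.INTER_CUBIC))
```

```text
(no output)
```

View pics/sc1.png

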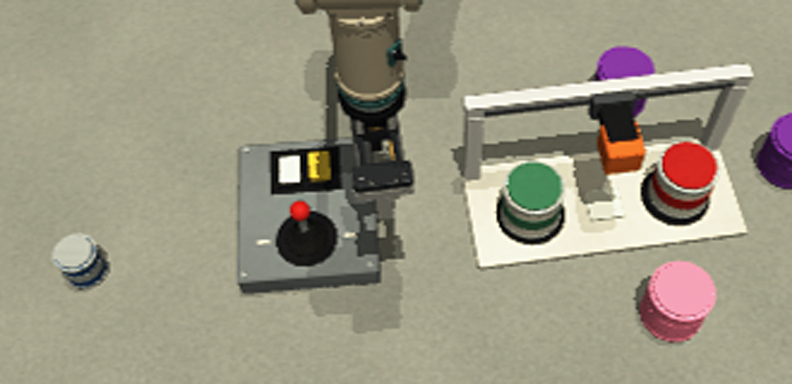

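View pics/si1.png

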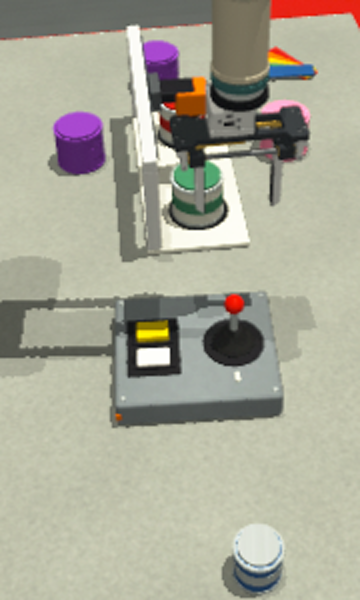

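View pics/scene0.png

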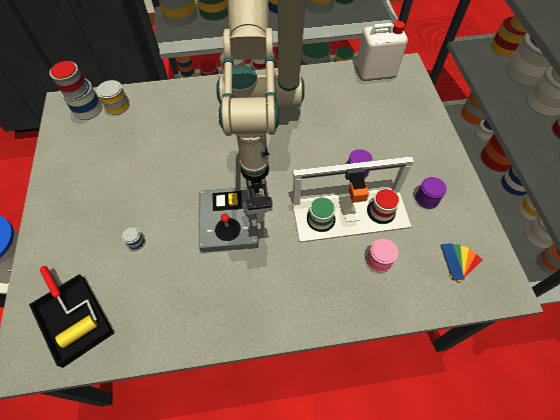

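Scene view (full-image pixels): the console is at about (228,222), with the yellow key at (233,199), the white key at (220,200) and the red knob at (225,218). The scanner has the green tin at (322,208), the red tin at (385,198) and the orange head at (359,190).

These could be mistaken for the red tin: purple (360,157), purple (432,190), pink (382,250), and the green tin (322,208). I choose the red tin at (385,198), at the scanner's +y end. For the stick there is no double. Next I'll measure by colour.

```bash
cat > h.py <<'E'
import numpy as np,cv2
def ray(p,u,v):
    W=np.array(p['world_to_cam']);R=W[:3,:3];t=W[:3,3]
    d=R.T@np.array([(u-p['cx'])/p['fx'],(v-p['cy'])/p['fy'],1.]);return -R.T@t,d
def atz(p,u,v,z):
    c,d=ray(p,u,v);return c+d*(z-c[2])/d[2]
def proj(p,X):
    W=np.array(p['world_to_cam']);c=W[:3,:3]@X+W[:3,3];return p['fx']*c[0]/c[2]+p['cx'],p['fy']*c[1]/c[2]+p['cy']
def tri(ps):
    A=0;b=0
    for p,u,v in ps:
        c,d=ray(p,u,v);d=d/np.linalg.norm(d);M=np.eye(3)-np.outer(d,d);A=A+M;b=b+M@c
    return np.linalg.solve(A,b)
def blob(img,box,lo,hi,lo2=None,hi2=None):
    x0,y0,x1,y1=box;h=cv2.cvtColor(img,cv2.COLOR_BGR2HSV)[y0:y1,x0:x1]
    m=cv2.inRange(h,lo,hi)
    if lo2: m|=cv2.inRange(h,lo2,hi2)
    n,l,s,c=cv2.connectedComponentsWithStats(m)
    i=1+s[1:,4].argmax();return c[i][0]+x0,c[i][1]+y0,s[i]
RED=((0,150,80),(6,255,255),(174,150,80),(180,255,255));YEL=((20,110,80),(35,255,255));WHI=((0,0,170),(180,40,255))
E
python3 - <<'E'
from h import *
from workcell import robot
A=robot.read_camera('scene');B=robot.read_camera('side')
np.set_printoptions(precision=4,suppress=True)
for nm,ba,bb,col,z in (('knob',(215,205,236,226),(285,240,310,262),RED,.125),('yel',(212,188,245,212),(245,255,270,288),YEL,.06),('whi',(212,188,229,212),(245,255,270,288),WHI,.053)):
    a=blob(A['color'],ba,*col);b=blob(B['color'],bb,*col)
    print(nm,a,b);print(atz(A,a[0],a[1],z),atz(B,b[0],b[1],z),tri([(A,a[0],a[1]),(B,b[0],b[1])]))
# console corners top (z=.045) from silhouettes
for P in (A,B):
    for d in robot.silhouettes('console',P)[:2]:
        c=max(cv2.findContours(d['mask'].astype('uint8'),0,2)[0],key=cv2.contourArea)
        print([ (q[0].tolist(), atz(P,*q[0],.045)[:2].round(3)) for q in cv2.approxPolyDP(c,3,True)])
E
```

```text
knob (np.float64(224.5), np.float64(217.5), array([ 6,  9,  8,  8, 52], dtype=int32)) (np.float64(296.7105263157895), np.float64(251.5), array([ 7,  7, 10, 10, 76], dtype=int32))
[ 0.5527 -0.1124  0.125 ] [ 0.5558 -0.111   0.125 ] [ 0.5549 -0.1126  0.1275]
yel (np.float64(232.26548672566372), np.float64(198.76991150442478), array([ 16,   5,  10,  13, 113], dtype=int32)) (np.float64(255.95857988165682), np.float64(265.4082840236686), array([  3,   5,  17,  11, 169], dtype=int32))
[ 0.443  -0.0844  0.06  ] [ 0.4422 -0.0891  0.06  ] [ 0.4417 -0.0851  0.0563]
whi (np.float64(220.18085106382978), np.float64(200.14893617021278), array([ 4,  7,  9, 11, 94], dtype=int32)) (np.float64(256.1438848920863), np.float64(277.80575539568343), array([  3,  19,  17,   9, 139], dtype=int32))
[ 0.4378 -0.1276  0.053 ] [ 0.4388 -0.1288  0.053 ] [ 0.4383 -0.128   0.0528]
[([245, 188], array([ 0.394, -0.035])), ([200, 192], array([ 0.387, -0.198])), ([201, 251], array([ 0.622, -0.206])), ([257, 245], array([ 0.628, -0.02 ])), ([256, 215], array([ 0.513, -0.009])), ([247, 210], array([ 0.488, -0.038]))]
[([318, 197], array([0.473, 0.219])), ([311, 202], array([0.489, 0.19 ])), ([308, 220], array([0.56 , 0.167])), ([312, 226], array([0.585, 0.176])), ([323, 229], array([0.602, 0.211])), ([332, 224], array([0.588, 0.245])), ([335, 206], array([0.519, 0.271])), ([331, 199], array([0.488, 0.263]))]
[([313, 248], array([ 0.619, -0.03 ])), ([240, 251], array([ 0.4  , -0.013])), ([239, 310], array([ 0.384, -0.226])), ([319, 305], array([ 0.597, -0.238]))]
```

```bash
python3 -m crank '[{"turn":[0,0,0],"linear":[0,-0.033,0.022],"grip":-1},{"turn":[0,0,0],"linear":[0,-0.033,0.022],"grip":-1},{"turn":[0,0,0],"linear":[0,-0.033,0.022],"grip":-1},{"turn":[0,0,0],"linear":[0,-0.033,0.021],"grip":-1},{"turn":[0,0,0],"linear":[0,0,0],"grip":-1}]'
python3 - <<'E'
from h import *
from workcell import robot
s=robot.sense();p=robot.read_camera('wrist');A=robot.read_camera('scene');B=robot.read_camera('side')
print(s['tool_pos'],s['tool_rot'],s['finger_gap'],p['T_tool_cam'],p['fx'])
for n,q in (('w',p),('s',A),('d',B)): cv2.imwrite(f'pics/{n}2.png',q['color'])
E
```

```text
t: 1.7
tool_pos: [0.44, -0.089, 0.2042]
tool_rot: [0.501, 0.499, 0.501, -0.499]
contact_force: [2.1, 0.2, 0.2]
finger_gap: 0.611
[ 0.4400034  -0.08902849  0.20416835] [ 0.50115499  0.49900109  0.50062    -0.4992206 ] 0.6105536579781253 [[ 1.22040300e-03 -2.66847810e-01  9.63737909e-01 -1.78627777e-01]
 [ 9.99999040e-01  9.57723757e-04 -1.00113872e-03 -1.57070874e-03]
 [-6.55843016e-04  9.63738206e-01  2.66848722e-01 -7.82285832e-02]
 [ 0.00000000e+00  0.00000000e+00  0.00000000e+00  1.00000000e+00]] 319.9312589798005
```

View pics/w2.png

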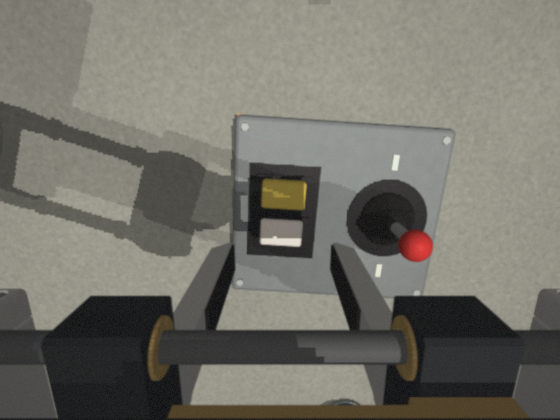

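The wrist view shows the yellow key at (284,194), the white key at (281,235) and the knob at (416,246). I'll cross-check these positions with this camera.

Run:
```python
from h import *
from workcell import robot
from scipy.spatial.transform import Rotation as Ro
np.set_printoptions(precision=4,suppress=True)
s=robot.sense();p=robot.read_camera('wrist')
w,x,y,z=s['tool_rot'];T=np.eye(4);T[:3,:3]=Ro.from_quat([x,y,z,w]).as_matrix();T[:3,3]=s['tool_pos']
p['world_to_cam']=np.linalg.inv(T@p['T_tool_cam']);print(T[:3,:3])
im=p['color']
a=blob(im,(250,170,320,214),(18,80,50),(38,255,255));print('yel',a,atz(p,a[0],a[1],.06))
a=blob(im,(395,225,440,270),*RED);print('knob',a,atz(p,a[0],a[1],.125))
print('whi',atz(p,281,233,.053))
for u,v in ((236,116),(454,131),(425,297),(232,288)): print(atz(p,u,v,.045))
```

```text
[[ 0.0045  1.      0.0058]
 [ 0.0001  0.0058 -1.    ]
 [-1.      0.0045 -0.0001]]
yel (np.float64(278.0051622418879), np.float64(195.09587020648968), array([   6,    9,   46,   33, 1356], dtype=int32)) [ 0.439 -0.081  0.06 ]
knob (np.float64(409.27131782945736), np.float64(246.5891472868217), array([  0,   6,  31,  32, 774], dtype=int32)) [ 0.5531 -0.1115  0.125 ]
whi [ 0.4423 -0.1248  0.053 ]
[ 0.3961 -0.0026  0.045 ]
[ 0.6193 -0.0159  0.045 ]
[ 0.6135 -0.2068  0.045 ]
[ 0.3852 -0.196   0.045 ]
```

```bash
python3 -m crank '[{"turn":[0,0,0],"linear":[0.035,0,-0.004],"grip":-1},{"turn":[0,0,0],"linear":[0.035,0,0],"grip":-1},{"turn":[0,0,0],"linear":[0.03,0,0],"grip":-1},{"turn":[0,0,0],"linear":[0.02,0,0],"grip":-1},{"turn":[0,0,0],"linear":[0,0,0],"grip":-1},{"turn":[0,0,0],"linear":[0,0,0],"grip":-1},{"turn":[0,0,0],"linear":[0,0,0],"grip":-1},{"turn":[0,0,0],"linear":[0,0,0],"grip":-1}]'
python3 - <<'E'
from workcell import robot
import cv2
cv2.imwrite('pics/w3.png',robot.read_camera('wrist')['color'])
print(robot.sense()['tool_pos'])
E
```

```text
t: 2.7
tool_pos: [0.4581, -0.0809, 0.0833]
tool_rot: [0.508, 0.5, 0.5, -0.493]
contact_force: [0.3, -0.8, 0.2]
finger_gap: 0.003
[ 0.45828397 -0.08100062  0.08351787]
```

View pics/w3.png

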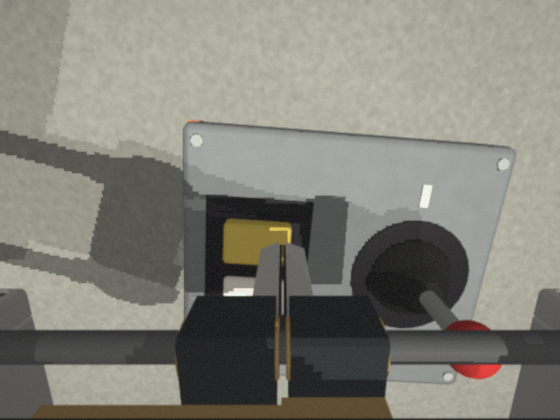

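The arm drifted about 17 mm in +x. The finger tips are at (285,250), near the edge of the yellow key. I'll correct before pressing.

```bash
python3 -m crank '[{"turn":[0,0,0],"linear":[0,-0.017,0.003],"grip":-1},{"turn":[0,0,0],"linear":[0.005,0,0],"grip":-1},{"turn":[0,0,0],"linear":[0,0,0],"grip":-1}]'
python3 - <<'E'
from workcell import robot
import cv2
cv2.imwrite('pics/w4.png',robot.read_camera('wrist')['color'])
print(robot.sense()['tool_pos'],robot.sense()['tool_rot'])
E
```

```text
t: 3.05
tool_pos: [0.4406, -0.0849, 0.0796]
tool_rot: [0.509, 0.5, 0.498, -0.492]
contact_force: [0.0, 0.1, -0.5]
finger_gap: 0.008
[ 0.44045196 -0.08489234  0.07977192] [ 0.50937454  0.50001003  0.49837589 -0.4920864 ]
```

View pics/w4.png

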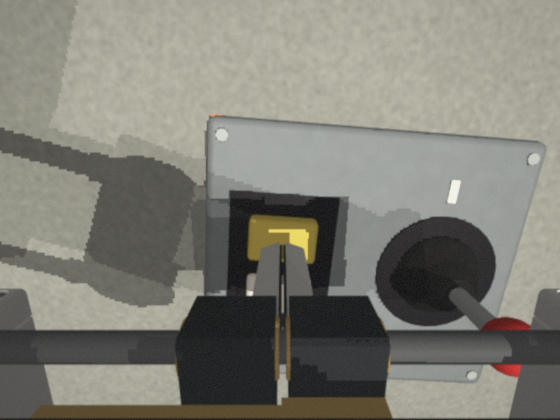

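The tip is now centred on the yellow key at (283,245). Pressing.

```bash
python3 -m crank '[{"turn":[0,0,0],"linear":[0.01,0,0],"grip":-1},{"turn":[0,0,0],"linear":[0.006,0,0],"grip":-1},{"turn":[0,0,0],"linear":[0.004,0,0],"grip":-1},{"turn":[0,0,0],"linear":[0.004,0,0],"grip":-1}]'
```

```text
t: 3.5
tool_pos: [0.4416, -0.0853, 0.0545]
tool_rot: [0.51, 0.5, 0.498, -0.492]
contact_force: [-0.5, 0.2, 2.5]
finger_gap: 0.005
```

```bash
python3 -m crank '[{"turn":[0,0,0],"linear":[0.004,0,0],"grip":-1},{"turn":[0,0,0],"linear":[0.002,0,0],"grip":-1}]'
```

```text
t: 3.7
tool_pos: [0.4417, -0.0854, 0.0529]
tool_rot: [0.51, 0.5, 0.498, -0.492]
contact_force: [-6.8, 2.8, 28.1]
finger_gap: 0.004
```

The force jumped to 28 N at z = 0.053, so the key is on its stop. Retracting.

```bash
python3 -m crank '[{"turn":[0,0,0],"linear":[-0.02,0,0],"grip":-1},{"turn":[0,0,0],"linear":[-0.04,0,0],"grip":-1},{"turn":[0,0,0],"linear":[-0.04,0,0],"grip":-1},{"turn":[0,0,0],"linear":[-0.03,0.03,0],"grip":1},{"turn":[0,0,0],"linear":[0,0.04,0.014],"grip":1},{"turn":[0,0,0],"linear":[0,0.035,0.014],"grip":1},{"turn":[0,0,0],"linear":[0,0,0],"grip":1}]'
python3 - <<'E'
from h import *
from workcell import robot
from scipy.spatial.transform import Rotation as Ro
p=robot.read_camera('wrist');s=robot.sense();A=robot.read_camera('scene');B=robot.read_camera('side')
w,x,y,z=s['tool_rot'];R=Ro.from_quat([x,y,z,w])
print(s['tool_pos'],R.as_matrix().round(3),s['finger_gap'],s['qd'].round(3))
# rotation wanted: x down,y=console x dir yaw -3.4
yw=np.radians(-3.4);X=np.array([0,0,-1.]);Y=np.array([np.cos(yw),np.sin(yw),0]);D=Ro.from_matrix(np.c_[X,Y,np.cross(X,Y)])
print('turn deg',np.degrees((R.inv()*D).as_rotvec()))
a=blob(A['color'],(205,200,240,230),*RED);b=blob(B['color'],(280,235,315,265),*RED)
print(a,b,atz(A,a[0],a[1],.125),atz(B,b[0],b[1],.125))
cv2.imwrite('pics/w5.png',p['color'])
cv2.imwrite('pics/c5.png',np.hstack([cv2.resize(A['color'][170:260,180:280],(400,360)),cv2.resize(B['color'][230:320,230:330],(400,360))]))
E
```

```text
t: 4.4
tool_pos: [0.5477, -0.1112, 0.1892]
tool_rot: [0.51, 0.5, 0.498, -0.491]
contact_force: [-0.8, 1.3, -0.3]
finger_gap: 0.305
[ 0.54498577 -0.11004669  0.18872356] [[ 0.017  1.     0.017]
 [-0.002  0.017 -1.   ]
 [-1.     0.017  0.002]] 0.3517169834202564 [ 0.002 -0.033  0.071  0.002  0.03   0.001]
turn deg [ 4.37719293  0.10406664 -1.00447855]
(np.float64(224.52941176470588), np.float64(217.35294117647058), array([16, 14,  8,  8, 51], dtype=int32)) (np.float64(296.51612903225805), np.float64(251.93548387096774), array([13, 13,  9,  9, 62], dtype=int32)) [ 0.55215759 -0.11226226  0.125     ] [ 0.55503015 -0.11255351  0.125     ]
```

View pics/w5.png

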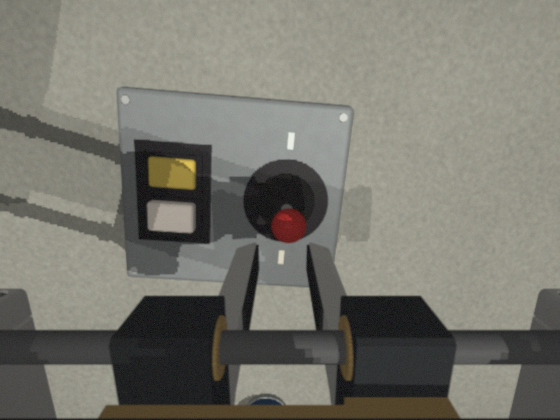

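View pics/c5.png

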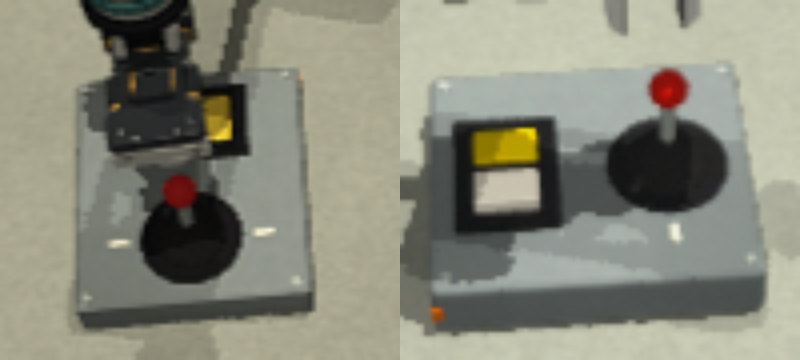

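The white key now stands proud at (171,216) in the wrist view, and the yellow one (172,173) is down. Next I align with the console and open the fingers over the knob.

```bash
python3 -m crank '[{"turn":[4.4,0,-1],"linear":[0,0.009,0.002],"grip":1},{"turn":[0,0,0],"linear":[0,0,0],"grip":1},{"turn":[0,0,0],"linear":[0,0,0],"grip":1},{"turn":[0,0,0],"linear":[0,0,0],"grip":1},{"turn":[0,0,0],"linear":[0,0,0],"grip":1}]'
```

```text
t: 5.05
tool_pos: [0.5438, -0.1082, 0.187]
tool_rot: [-0.482, -0.512, -0.488, 0.517]
contact_force: [-0.2, -0.6, -0.6]
finger_gap: 0.86
```

```bash
python3 -m crank '[{"turn":[0,0,0],"linear":[0.015,0,0],"grip":1},{"turn":[0,0,0],"linear":[0.015,0,0],"grip":1},{"turn":[0,0,0],"linear":[0.01,0,0],"grip":1},{"turn":[0,0,0],"linear":[0,0,0],"grip":1}]'
```

```text
t: 5.45
tool_pos: [0.5421, -0.1078, 0.1471]
tool_rot: [-0.483, -0.512, -0.488, 0.516]
contact_force: [-0.1, 0.1, -0.4]
finger_gap: 0.997
```

```bash
python3 -m crank '[{"turn":[0,0,0],"linear":[0,0.012,0.003],"grip":1},{"turn":[0,0,0],"linear":[0.014,0,0],"grip":1},{"turn":[0,0,0],"linear":[0.014,0,0],"grip":1},{"turn":[0,0,0],"linear":[0.012,0,0],"grip":1},{"turn":[0,0,0],"linear":[0,0,0],"grip":1}]'
python3 - <<'E'
from workcell import robot
import cv2
cv2.imwrite('pics/w6.png',robot.read_camera('wrist')['color'])
cv2.imwrite('pics/d6.png',cv2.resize(robot.read_camera('side')['color'][200:320,220:360],None,fx=5,fy=5))
print(robot.sense()['tool_pos'],robot.sense()['tool_rot'])
E
```

```text
t: 5.95
tool_pos: [0.5599, -0.1136, 0.1089]
tool_rot: [-0.486, -0.513, -0.485, 0.514]
contact_force: [0.3, 0.1, -0.8]
finger_gap: 1.002
[ 0.56076192 -0.11387663  0.11038046] [ 0.48718888  0.51378173  0.48455426 -0.51369494]
```

View pics/w6.png

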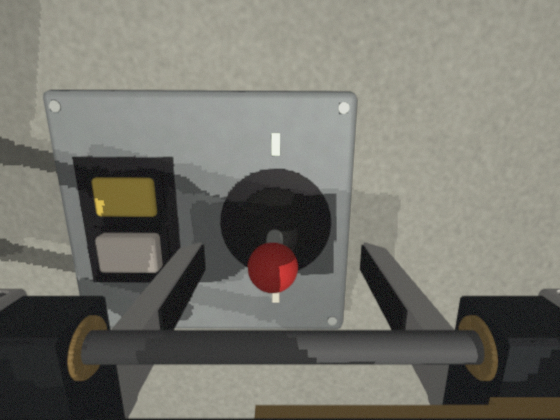

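View pics/d6.png

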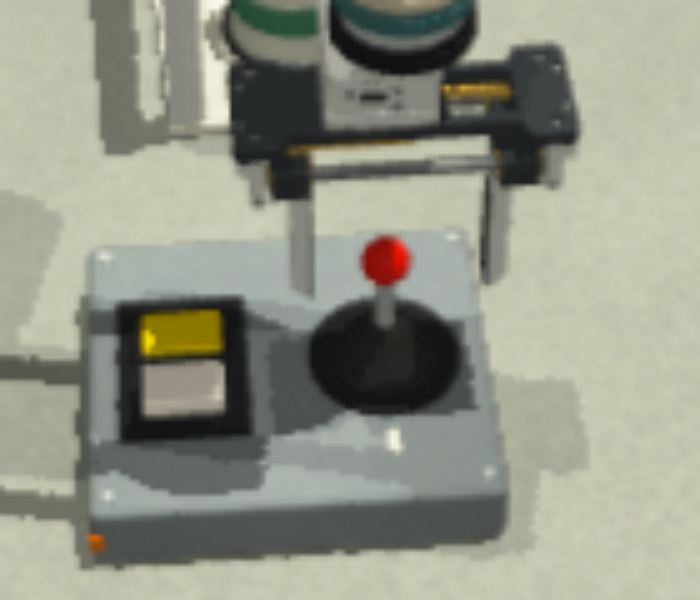

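```bash
python3 -m crank '[{"turn":[0,0,0],"linear":[0.003,-0.006,-0.001],"grip":1},{"turn":[0,0,0],"linear":[0,0,0],"grip":1},{"turn":[0,0,0],"linear":[0,0,0],"grip":1}]'
python3 - <<'E'
from h import *
from workcell import robot
from scipy.spatial.transform import Rotation as Ro
p=robot.read_camera('wrist');s=robot.sense()
w,x,y,z=s['tool_rot'];T=np.eye(4);T[:3,:3]=Ro.from_quat([x,y,z,w]).as_matrix();T[:3,3]=s['tool_pos']
p['world_to_cam']=np.linalg.inv(T@p['T_tool_cam'])
a=blob(p['color'],(240,235,340,300),*RED);k=atz(p,a[0],a[1],.125)
print(s['tool_pos'],a,k,'in tool',T[:3,:3].T@(k-T[:3,3]))
E
```

```text
t: 6.35
tool_pos: [0.5555, -0.1128, 0.1089]
tool_rot: [0.488, 0.514, 0.484, -0.513]
contact_force: [0.4, 0.1, 1.1]
finger_gap: 1.0
[ 0.55537876 -0.11273275  0.10884966] (np.float64(280.44221635883906), np.float64(268.153562005277), array([  16,    9,   50,   49, 1895], dtype=int32)) [ 0.55262685 -0.11167717  0.125     ] in tool [-0.01616812 -0.00271856 -0.00084969]
```

The knob sits within 3 mm of the pad centre line. I'll lower 3 mm and close.

```bash
python3 -m crank '[{"turn":[0,0,0],"linear":[0.004,-0.002,0],"grip":1},{"turn":[0,0,0],"linear":[0,0,0],"grip":-1},{"turn":[0,0,0],"linear":[0,0,0],"grip":-1},{"turn":[0,0,0],"linear":[0,0,0],"grip":-1},{"turn":[0,0,0],"linear":[0,0,0],"grip":-1},{"turn":[0,0,0],"linear":[0,0,0],"grip":-1},{"turn":[0,0,0],"linear":[0,0,0],"grip":-1},{"turn":[0,0,0],"linear":[0,0,0],"grip":-1}]'
```

```text
t: 7.2
tool_pos: [0.5536, -0.1127, 0.105]
tool_rot: [0.488, 0.514, 0.483, -0.513]
contact_force: [0.2, -0.3, -0.1]
finger_gap: 0.443
```

```bash
python3 -m crank '[{"turn":[0,0,0],"linear":[0,0,0],"grip":-1},{"turn":[0,0,0],"linear":[0,0,0],"grip":-1},{"turn":[0,0,0],"linear":[0,0,0],"grip":-1}]'
python3 - <<'E'
from workcell import robot
import cv2
cv2.imwrite('pics/s7.png',cv2.resize(robot.read_camera('scene')['color'][140:260,190:430],None,fx=3,fy=3))
cv2.imwrite('pics/d7.png',cv2.resize(robot.read_camera('side')['color'][100:320,200:360],None,fx=2.7,fy=2.7))
print(robot.sense()['tool_pos'],robot.sense()['tool_rot'])
E
```

```text
t: 7.5
tool_pos: [0.5538, -0.1128, 0.1051]
tool_rot: [0.489, 0.514, 0.483, -0.513]
contact_force: [-0.3, -0.2, -0.8]
finger_gap: 0.282
[ 0.55378288 -0.11274016  0.10510033] [ 0.48855827  0.51446774  0.48328261 -0.51290514]
```

View pics/s7.png

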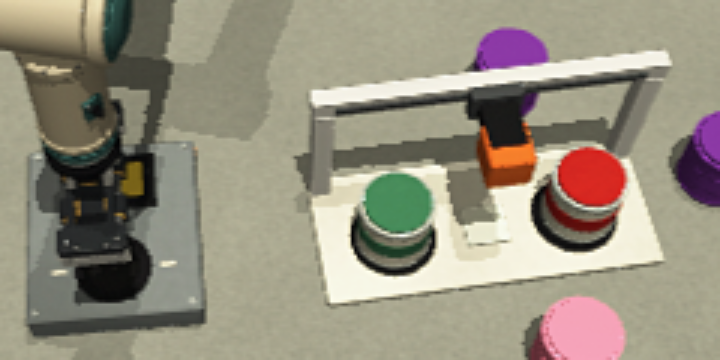

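View pics/d7.png

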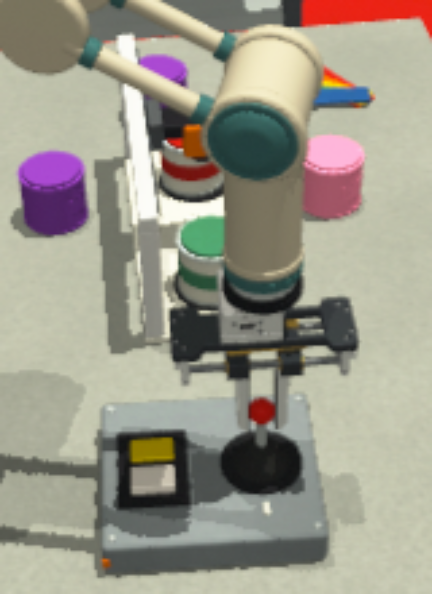

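The knob is held between the pads (opening 26.5 mm) and the head is over the tile at (508,155). I'll test with a small tilt to console +y (tool −z) to check the head's direction.

```bash
python3 -m crank '[{"turn":[0,0,0],"linear":[0,0,-0.005],"grip":-1},{"turn":[0,0,0],"linear":[0,0,-0.005],"grip":-1}]'
python3 - <<'E'
from workcell import robot
import cv2
cv2.imwrite('pics/s8.png',cv2.resize(robot.read_camera('scene')['color'][140:260,190:430],None,fx=3,fy=3))
E
```

```text
t: 7.8
tool_pos: [0.5542, -0.1046, 0.1048]
tool_rot: [-0.489, -0.513, -0.482, 0.514]
contact_force: [-0.0, -4.7, -3.9]
finger_gap: 0.283
```

View pics/s8.png

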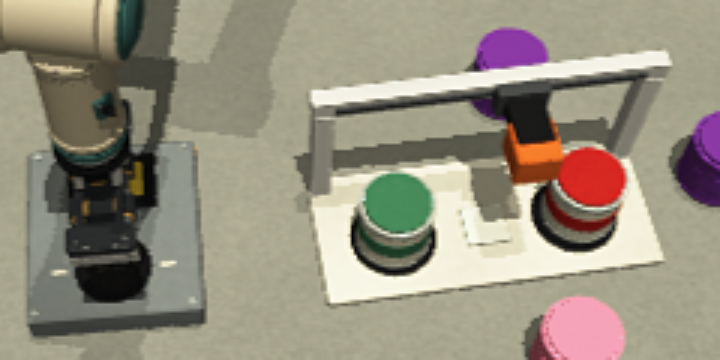

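The head moves toward the red tin, from (508,155) to (534,150), so the side is right. Now full tilt, following the arc down.

```bash
python3 -m crank '[{"turn":[0,0,0],"linear":[0.001,0,-0.006],"grip":-1},{"turn":[0,0,0],"linear":[0.001,0,-0.007],"grip":-1},{"turn":[0,0,0],"linear":[0.002,0,-0.007],"grip":-1},{"turn":[0,0,0],"linear":[0.001,0,-0.004],"grip":-1}]'
python3 - <<'E'
from workcell import robot
import cv2
cv2.imwrite('pics/s9.png',cv2.resize(robot.read_camera('scene')['color'][140:260,190:430],None,fx=3,fy=3))
s=robot.sense();print(s['t'],s['tool_pos'],s['contact_force'])
E
```

```text
t: 8.25
tool_pos: [0.5558, -0.0832, 0.1001]
tool_rot: [-0.493, -0.511, -0.481, 0.515]
contact_force: [-0.5, -6.9, -0.6]
finger_gap: 0.283
8.3 [ 0.55576651 -0.08266581  0.0999665 ] [ 0.47413479 -4.37735322 -1.65837451]
```

View pics/s9.png

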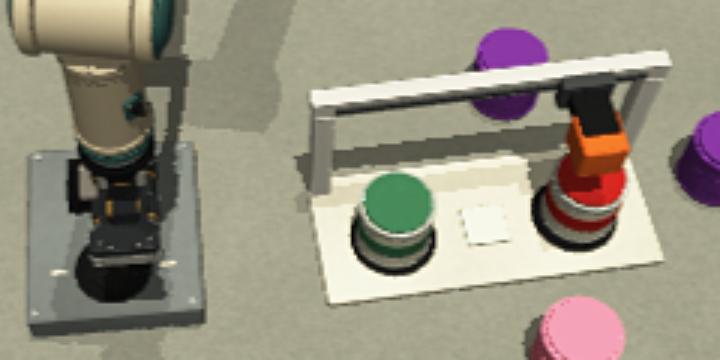

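The head is over the red lid at (598,145). I'll push a little more until the force shows the stop.

```bash
python3 -m crank '[{"turn":[0,0,0],"linear":[0,0,-0.003],"grip":-1},{"turn":[0,0,0],"linear":[0,0,-0.001],"grip":-1}]'
```

```text
t: 8.5
tool_pos: [0.5557, -0.0811, 0.0995]
tool_rot: [-0.494, -0.508, -0.48, 0.516]
contact_force: [-1.7, -5.3, 0.9]
finger_gap: 0.281
```

```bash
cat > head.py <<'E'
from h import *
from workcell import robot
A=robot.read_camera('scene')
O=((7,180,80),(17,255,255))
box=(320,160,420,225)
a0=blob(cv2.imread('pics/scene0.png'),box,*O);a=blob(A['color'],box,*O)
d=atz(A,a[0],a[1],.15)-atz(A,a0[0],a0[1],.15)
s=robot.sense();print(a0[:2],a[:2],'head shift',d.round(4),np.hypot(*d[:2]).round(4),'t',s['t'],s['tool_pos'].round(4),s['contact_force'].round(1))
E
python3 head.py
python3 -m crank '[{"turn":[0,0,0],"linear":[0,0,-0.002],"grip":-1},{"turn":[0,0,0],"linear":[0,0,-0.001],"grip":-1}]'
python3 head.py
```

```text
(np.float64(358.2323651452282), np.float64(193.52697095435684)) (np.float64(390.27799227799227), np.float64(189.57142857142858)) head shift [0.0009 0.1085 0.    ] 0.1085 t 8.55 [ 0.5557 -0.0812  0.0996] [ 0.8 -6.6 -1.5]
t: 8.75
tool_pos: [0.5556, -0.0808, 0.0993]
tool_rot: [-0.496, -0.506, -0.479, 0.518]
contact_force: [-0.5, -5.4, 0.1]
finger_gap: 0.278
(np.float64(358.2323651452282), np.float64(193.52697095435684)) (np.float64(390.9571984435798), np.float64(189.50194552529183)) head shift [0.001  0.1108 0.    ] 0.1108 t 8.8 [ 0.5557 -0.0807  0.0993] [ 0.2 -6.6 -1. ]
```

The head shift is 0.110 m and the tool no longer advances, so the stick is on its stop. I'll hold with a slight push.

```bash
python3 -m crank '[{"turn":[0,0,0],"linear":[0,0,-0.001],"grip":-1},{"turn":[0,0,0],"linear":[0,0,-0.001],"grip":-1},{"turn":[0,0,0],"linear":[0,0,-0.001],"grip":-1},{"turn":[0,0,0],"linear":[0,0,-0.001],"grip":-1},{"turn":[0,0,0],"linear":[0,0,-0.001],"grip":-1},{"turn":[0,0,0],"linear":[0,0,-0.001],"grip":-1},{"turn":[0,0,0],"linear":[0,0,-0.001],"grip":-1},{"turn":[0,0,0],"linear":[0,0,-0.001],"grip":-1}]'; python3 head.py
```

```text
t: 9.6
tool_pos: [0.5555, -0.081, 0.0992]
tool_rot: [-0.502, -0.5, -0.475, 0.522]
contact_force: [-0.0, -5.8, -1.4]
finger_gap: 0.281
(np.float64(358.2323651452282), np.float64(193.52697095435684)) (np.float64(391.09923664122135), np.float64(189.4885496183206)) head shift [0.001  0.1112 0.    ] 0.1112 t 9.65 [ 0.5555 -0.081   0.0992] [-1.2 -6.1 -2.3]
```

```bash
python3 -m crank '[{"turn":[0,0,0],"linear":[0,0,-0.001],"grip":-1},{"turn":[0,0,0],"linear":[0,0,-0.001],"grip":-1},{"turn":[0,0,0],"linear":[0,0,-0.001],"grip":-1},{"turn":[0,0,0],"linear":[0,0,-0.001],"grip":-1},{"turn":[0,0,0],"linear":[0,0,-0.001],"grip":-1},{"turn":[0,0,0],"linear":[0,0,-0.001],"grip":-1},{"turn":[0,0,0],"linear":[0,0,-0.001],"grip":-1},{"turn":[0,0,0],"linear":[0,0,-0.001],"grip":-1}]'; python3 head.py; python3 -m crank '[{"turn":[0,0,0],"linear":[0,0,-0.001],"grip":-1},{"turn":[0,0,0],"linear":[0,0,-0.001],"grip":-1}]'
```

```text
t: 10.45
tool_pos: [0.5555, -0.0813, 0.0991]
tool_rot: [-0.508, -0.493, -0.472, 0.526]
contact_force: [0.0, -6.4, -0.4]
finger_gap: 0.285
(np.float64(358.2323651452282), np.float64(193.52697095435684)) (np.float64(391.2470588235294), np.float64(189.5843137254902)) head shift [0.0015 0.1116 0.    ] 0.1116 t 10.5 [ 0.5554 -0.0813  0.0991] [-0.1 -6.9 -2. ]
t: 10.7
tool_pos: [0.5554, -0.0814, 0.0991]
tool_rot: [-0.509, -0.492, -0.471, 0.527]
contact_force: [-0.1, -7.2, -1.4]
finger_gap: 0.28
```

Returning the stick upright by grip, slowly.

```bash
python3 -m crank '[{"turn":[0,0,0],"linear":[-0.002,0,0.007],"grip":-1},{"turn":[0,0,0],"linear":[-0.002,0,0.007],"grip":-1},{"turn":[0,0,0],"linear":[-0.001,0,0.007],"grip":-1},{"turn":[0,0,0],"linear":[0,0,0.006],"grip":-1},{"turn":[0,0,0],"linear":[0,0,0],"grip":-1}]'; python3 head.py
```

```text
t: 11.2
tool_pos: [0.5537, -0.1055, 0.1051]
tool_rot: [-0.506, -0.494, -0.473, 0.526]
contact_force: [0.0, 0.5, -2.9]
finger_gap: 0.284
(np.float64(358.2323651452282), np.float64(193.52697095435684)) (np.float64(363.6951219512195), np.float64(192.7520325203252)) head shift [-0.0002  0.0185  0.    ] 0.0185 t 11.25 [ 0.5537 -0.1051  0.1051] [ 0.5  0.3 -1.7]
```

```bash
python3 -m crank '[{"turn":[0,0,0],"linear":[0,0,0.005],"grip":-1},{"turn":[0,0,0],"linear":[0,0,0],"grip":-1}]'; python3 head.py
```

```text
t: 11.45
tool_pos: [0.5534, -0.1093, 0.1053]
tool_rot: [-0.505, -0.495, -0.473, 0.525]
contact_force: [0.7, 1.5, -0.5]
finger_gap: 0.28
(np.float64(358.2323651452282), np.float64(193.52697095435684)) (np.float64(359.43724696356276), np.float64(193.22267206477733)) head shift [-0.0006  0.0042  0.    ] 0.0042 t 11.5 [ 0.5534 -0.1087  0.1053] [ 0.5  0.5 -1.4]
```

Within 4 mm of centre. Now open the fingers; the spring does the rest.

```bash
python3 -m crank '[{"turn":[0,0,0],"linear":[0,0,0],"grip":1},{"turn":[0,0,0],"linear":[0,0,0],"grip":1},{"turn":[0,0,0],"linear":[0,0,0],"grip":1},{"turn":[0,0,0],"linear":[0,0,0],"grip":1},{"turn":[0,0,0],"linear":[0,0,0],"grip":1},{"turn":[0,0,0],"linear":[0,0,0],"grip":1},{"turn":[0,0,0],"linear":[0,0,0],"grip":1}]'; python3 head.py
```

```text
t: 12.2
tool_pos: [0.5538, -0.1093, 0.1067]
tool_rot: [-0.507, -0.494, -0.473, 0.525]
contact_force: [0.2, -1.1, 0.5]
finger_gap: 0.844
(np.float64(358.2323651452282), np.float64(193.52697095435684)) (np.float64(358.1570247933884), np.float64(193.47520661157026)) head shift [-0.0002 -0.0002  0.    ] 0.0003 t 12.25 [ 0.5538 -0.1094  0.1067] [-0.5  1.   0.1]
```

```bash
python3 -m crank '[{"turn":[0,0,0],"linear":[-0.02,0,0],"grip":1},{"turn":[0,0,0],"linear":[-0.03,0,0],"grip":1},{"turn":[0,0,0],"linear":[-0.04,0,0],"grip":1},{"turn":[0,0,0],"linear":[-0.04,0,0],"grip":1},{"turn":[0,0,0],"linear":[0,0,0],"grip":1},{"turn":[0,0,0],"linear":[0,0,0],"grip":1}]'; python3 head.py
python3 - <<'E'
from h import *
from workcell import robot
A=robot.read_camera('scene');B=robot.read_camera('side')
a=blob(A['color'],(205,200,240,230),*RED);b=blob(B['color'],(280,235,315,265),*RED)
print(a[:2],b[:2])
cv2.imwrite('pics/s9b.png',cv2.resize(A['color'][140:270,110:430],None,fx=2.4,fy=2.4))
cv2.imwrite('pics/d9b.png',cv2.resize(B['color'][100:400,200:360],None,fx=2,fy=2))
E
```

```text
t: 12.85
tool_pos: [0.5523, -0.1005, 0.2392]
tool_rot: [-0.505, -0.494, -0.474, 0.526]
contact_force: [-0.7, 0.3, -0.9]
finger_gap: 0.997
(np.float64(358.2323651452282), np.float64(193.52697095435684)) (np.float64(358.3320158102767), np.float64(193.17786561264822)) head shift [-0.0013  0.0007  0.    ] 0.0014 t 12.9 [ 0.5527 -0.1006  0.2395] [ 0.5 -0.6  0.2]
(np.float64(224.54901960784315), np.float64(217.37254901960785)) (np.float64(296.4761904761905), np.float64(251.87301587301587))
```

View pics/s9b.png

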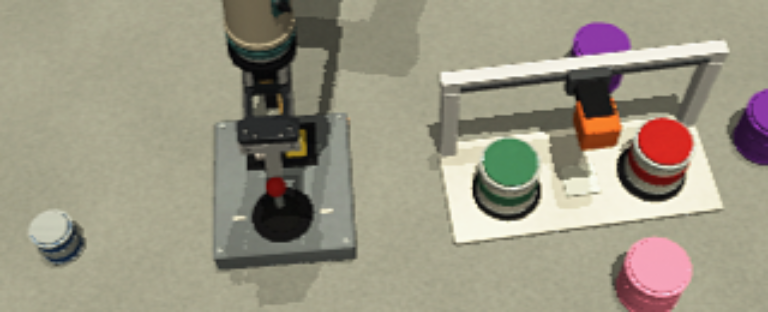

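View pics/d9b.png

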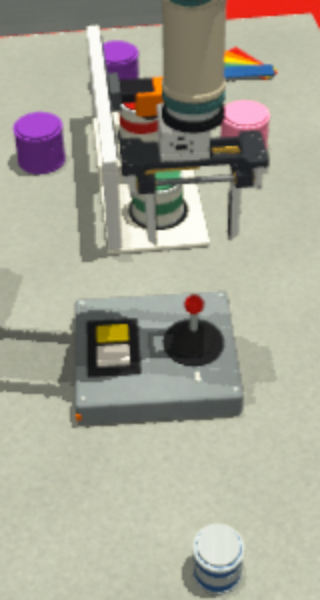

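The stick is upright again (knob pixels match the start to under 0.5 px), the head is back over the tile, the keys are switched, the tins have not moved, and the gripper is clear.

```bash
python3 -c "
from workcell import robot
print(robot.close_job())"
```

```text
the job is handed in; nothing more can be done
None
```

The colour reading of the red tin was carried out as asked, and the job was handed in at about 13 s. No verdict is reported.

- **Yellow key:** I pressed it to its stop. The force rose to 28 N with the fingertip at 52.9 mm, where fully down is 53 mm. The white key showed up in the pictures afterwards.
- **Jog stick:** I gripped the knob and first gave it a small tilt, which confirmed the head moved toward the red tin. I then tilted it fully to the console's +y. The measured head shift was 109–112 mm against a nominal 110 mm, and I held it there for about 2.1 s.
- **Return and release:** I brought the stick back by grip to within about 4 mm of head travel, then opened the fingers and let the spring centre it. At the last check the head was within 1.5 mm of its starting place and the knob within 0.5 px.
- **Things to leave alone:** The head never went over the green tin. In the last pictures the red, green and sample tins looked to be standing where they were, and the gripper was clear of everything.

Two things were slightly off, neither with any effect on the outcome. The arm drifted about 17 mm on the way down to the key, which I corrected before pressing, and the tool turned a degree or two while holding the stick.

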